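# Show the held-back camera module to the inspection camera

## Robot

A 6-joint arm with a two-finger parallel gripper is mounted at the origin on the work surface. World frame = base frame: x ahead of the robot, y to its left, z up, the work surface at z = 0. Lengths are in mm, angles in rad, forces in N, time in s.
With the tool pointing down it reaches from about 275 to 750 mm from the base axis. Payload 10.2 kg.
Tool frame: the origin (TCP) lies on the front face of the gripper's body, between the roots of the fingers; the fingertips stand 73 mm ahead of it and the grasp point (between the pads) lies 54 mm ahead of it; z points along the fingers, y is the line along which they close (so a half turn about z gives the same grasp; the last joint's range is limited). The gripper opens to 85 mm and grips with 20 to 120 N. Pads are 22 mm wide; open, the fingers measure 114 mm over their backs; the gripper's body (76 mm by 85 mm) begins 54 mm behind the grasp point. The pads swing forward as they close: fully open they stand 13 mm farther back than shut.
Start: joints at [-1.458, 0.313, 1.498, -0, 1.331, -0.223], TCP at [172.988, -495.688, 303.894] pointing down, gripper open.
Joint ranges: [-2.94, 2.94], [-0.97, 2.17], [0.19, 2.56], [-1.23, 4.37], [0.02, 3.11], [-2.88, 2.88]. Speed limits (rad/s): [2.39, 2.39, 3.01, 3.14, 3.14, 3.14].

## Interface

Orientations are given as a unit quaternion [w, x, y, z].
In Python, from rig import * gives the robot as it stands.
- The arm moves only by the tool step_arm, never from a script. Its argument "plan" is a list of rows, each an object with "offset": the shift along the tool's x, y, z in cm, a list of three; "rot": the turn, a rotation vector about the tool's x, y, z in degrees, a list of three; "gripper": the finger opening in cm, from 0 to 8.54. In form: [{"offset": [x, y, z], "rot": [wx, wy, wz], "gripper": gripper}, ...]. A call has 1 to 12 rows; each row is the pose to reach, as a shift and turn from the pose commanded when the call began, along the tool's axes at that moment; what a row does not reach only later rows make up. A row lasts 1/10 s, in which the tool goes at most 50 mm and 8.59 degrees, less where a joint would pass 70% of its speed; a pose out of reach is approached as far as the arm can. A call with a gripper value outside its range is refused whole. The fingers move at their own pace and stop on an object; "squeeze" is the grip in N (left out, the last holds). Time passes only in rows, so rows that repeat a pose let the fingers close. It gives the time, the measured TCP pose, the force, the opening and the grip force at its end, in the units of the state.
- sense(): the state, without advancing time (a new reading comes with each control period).
- capture(name): name is "side" or "top" or "wrist"; returns a dict with "color" (384x512x3 uint8, red, green, blue), "depth" (384x512 float32, mm along the optical axis (not along the pixel's ray), 0 where there is no reading), "vertical_fov" (degrees; the focal length in pixels is half the picture's height over the tangent of half this angle, whatever the lens; pixels are square), "cx", "cy" (the principal point, pixels), "k1" (the pictures are not rectified: a ray, as slopes to the right and down, at radius r is drawn at 1 + k1 r^2 times it, then the intrinsics apply), "rvec" (rotation vector, rad) and "tvec" (3), from world to camera coordinates, as OpenCV has them; the wrist camera has in their place "mount" (4x4, takes a point from camera to tool coordinates, whose origin is the TCP and whose axes are the flange's). Camera axes: x right, y down, z forward; pixel columns grow to the right and rows downward; lengths in mm; the calibration is good to about 2 mm. A picture is of the moment at which its call begins: read the wrist's pose just before it.
- finish_job(): hands the job in; it is judged then, once.
The state is a dict: "time_s": time; "joints": joint angles; "dq": joint speeds; "tau": joint torques, N m; "eef_pos": TCP position; "ee_rot": TCP orientation; "force": force on the tool from outside, world axes, zero at the start; "wrist_torque": the same for the moment, N m; "grip_width": opening from 0.0 (shut) to 1.0 (fully open); "grip_force": force on a finger pad.
Only numpy, scipy, OpenCV 4.12 (cv2) and the standard library are available. Lean on these libraries where they do the work, as an engineer would, in place of code of your own. Each camera call takes 0.05 s, during which the arm holds its last target. There are 200 camera calls.

## Task

One camera module in the black tray is held back for inspection: it is the one under a yellow dust cover. Take the cover off and nest it gently, mouth down, onto the little pile of yellow covers and let go of it; then take that module by its lens barrel and hold it still in the air in front of the tilted inspection camera, bare underside facing the camera, centred, 60 mm from the glass, square-on to it and with its edges parallel to the camera's square light frame. The program finishes while the gripper is still holding the module there; do not touch the camera, and leave the other modules and the pile where they are.

Things in the scene. Friction and masses are not known exactly. Their poses are not given: they have to be found in the camera images.
- cover_mid (a point): Yellow dust cover: tapered thin-walled cup, mouth down, loose over the held-back module, standing on its board. 46 mm high; outer diameter 48 mm at the mouth (below), 28 mm at the closed flat top; wall 2.5 mm, hollow 29 mm deep, top 17 mm thick; 30 g. Point: on its axis, half-way up (23 mm); z from mouth to top. Nested on a like cover it rests 17 mm higher, with about 1 mm play all round.
- pile_top_mid (a point): Topmost cover of the pile: an identical yellow cover, mouth down, already nested on another one that stands on the desk (pile of two, 63 mm high). Point: on its axis half-way up this upper cover (40 mm above the desk); z up. Both are loose.
- module_barrel (a point): Held-back module, under the yellow cover: green board 50x50x3 mm with a black round upright lens barrel at its centre, 21 mm diameter, top 30 mm above the board's underside, on a 24x24 mm foot whose top is at 9 mm; other parts under 2 mm high. 60 g. Lies barrel up in a tray pocket. Point: on the barrel's axis, 16.5 mm above the underside; z up the barrel, x and y along the board's edges.
- module_under (a point): Centre of the underside of the same module's board (the face to be shown to the camera); 16.5 mm below module_barrel along z; same axes.
- module_b_barrel (a point): Identical camera module without a cover, in another pocket of the tray; point: its lens-barrel centre, 16.5 mm above its underside. Stays where it is.
- module_c_barrel (a point): Identical camera module without a cover, in another pocket of the tray; point: its lens-barrel centre, 16.5 mm above its underside. Stays where it is.
- module_d_barrel (a point): Identical camera module without a cover, in another pocket of the tray; point: its lens-barrel centre, 16.5 mm above its underside. Stays where it is.
- tray: Black square tray fixed to the desk, 170x170x14 mm, with 2x2 square pockets (53 mm wide, 6 mm deep) 80 mm apart centre to centre. Origin: centre of its underside; x and y along its sides.
- camera: Upward-looking inspection camera fixed to the desk: white base 120x120 mm, two white cheeks 86 mm high, between them a grey head (part of this body) tilted 10 to 25 degrees from straight up, leaning roughly towards the robot; its highest edge is about 120 mm above the desk. Origin: centre of the base's underside, z up.
- glass (a point): Centre of the camera's glass, level with the front of its white square light frame (84 mm outside, 70 mm inside). z points straight out of the camera along its line of sight (it shows the tilt), x and y are parallel to the frame's sides. The module's underside belongs 60 mm out along z, x or y of its board along x or y here.
Mind the look-alikes: they are no part of the job. Leave any blue look-alike of the part that bears cover_mid alone. Leave any blue look-alike of the part that bears module_barrel alone.

How it is judged (in metres and radians):
On the way, in this order (a step that is already met when the one before it is completed fails the run):
1. the yellow cover is nested on the pile and let go (horizontal distance between cover_mid and pile_top_mid below 0.005 m and z of cover_mid in the frame of pile_top_mid between 0.012 and 0.022 m and angle between each of cover_mid, pile_top_mid's own z axis and vertical below 0.12 rad and contact force between cover and the fingers below 0.1 N and height (world z) of pile_top_mid below 0.05 m), for 0.3 s.
2. the held-back module is lifted clear of the tray (height (world z) of module_under above 0.06 m and contact force between module and the fingers above 0.5 N), for 0.2 s.
At the end, for the whole second after the job is handed in: Module at rest in the fingers only: underside centre 48-72 mm out from the glass, within 11 mm of its axis in x and y, square-on within 0.16 rad, edges parallel within 0.18 rad. Cover released, nested within 5 mm on the pile. Pile moved < 25 mm, other modules < 15 mm (all of step 1 and z of module_under in the frame of glass between 0.048 and 0.072 m and x of module_under in the frame of glass between -0.011 and 0.011 m and y of module_under in the frame of glass between -0.011 and 0.011 m and angle between the z axis of module_under and the z axis of glass, either way round below 0.16 rad and (angle between the x axis of module_under and the x axis of glass, either way round below 0.18 rad or angle between the x axis of module_under and the y axis of glass, either way round below 0.18 rad) and contact force between module and the fingers above 1 N and contact force between module and camera below 0.05 N and linear speed of module below 0.02 m/s and angular speed of module below 0.1 rad/s and angle between module_under's own z axis and vertical below 0.9 rad and contact force between module and tray below 0.05 N and contact force between module and cover below 0.05 N and contact force between module and pile_top below 0.05 N and contact force between module and module_b below 0.05 N and contact force between module and module_c below 0.05 N and contact force between module and module_d below 0.05 N and distance of each of module_b_barrel, module_c_barrel, module_d_barrel from where it was at the start of the episode below 0.015 m and distance of pile_top_mid from where it was at the start of the episode below 0.025 m); the arm keeps its last pose, push and grip.
It fails at once if another module is pulled about (moved over 25 mm) (distance of any of module_b_barrel, module_c_barrel, module_d_barrel from where it was at the start of the episode above 0.025 m).
It fails at once if the camera is knocked (over 3 N) by robot, module or cover, or its head moved over 6 mm (contact force between camera and the arm above 3 N or contact force between camera and the fingers above 3 N or contact force between camera and module above 3 N or contact force between camera and cover above 3 N or distance of glass from where it was at the start of the episode above 0.006 m).
It fails at once if the cover is slammed or pressed hard on the pile (over 30 N) (contact force between cover and pile_top above 30 N).
It also fails if it takes over 48 s, if anything falls off the work surface, if the arm or the gripper's body presses on something with over 40 N, if the wrist force passes 120 N, or if a joint passes its speed limit or range.

## Working session

There is one attempt and no reset: what is moved stays moved. The work goes in short steps, Python scripts to look and compute and a tool call to move; the robot and the scene stay as the last step left them, time stands still between calls to the robot, and variables do not carry over. Pictures are saved under pics/ and viewed, at most 10 in all, crops included, and the job is handed in when it is done.

Besides the shell and the picture viewer there is one more tool, called after "Emit:" in YAML: its name, and indented under it one key for each argument. step_arm: Moves the arm, as the interface text tells. Its arguments: {"type":"object","properties":{"plan":{"type":"array"},"squeeze":{"type":"number"}},"required":["plan"]}

```bash
mkdir -p pics
cat > h.py <<'E'
from rig import *
import numpy as np, cv2, pickle
from scipy.spatial.transform import Rotation as R
def K(c):
    f=c["color"].shape[0]/2/np.tan(np.radians(c["vertical_fov"])/2)
    return np.array([[f,0,c["cx"]],[0,f,c["cy"]],[0,0,1.]]), np.array([c["k1"],0,0,0,0.])
def cap(n):
    s=sense(); c=capture(n); c=dict(c)
    if "mount" in c:
        q=s["ee_rot"]; T=np.eye(4); T[:3,:3]=R.from_quat([q[1],q[2],q[3],q[0]]).as_matrix(); T[:3,3]=s["eef_pos"]
        c["T"]=T@np.array(c["mount"])
    else:
        W=np.eye(4); W[:3,:3]=cv2.Rodrigues(np.array(c["rvec"],float))[0]; W[:3,3]=np.ravel(c["tvec"]); c["T"]=np.linalg.inv(W)
    return c
def slopes(c,uv):
    k,d=K(c); return cv2.undistortPoints(np.array(uv,float).reshape(-1,1,2),k,d,None,None).reshape(-1,2)
def onplane(c,uv,z):
    s=slopes(c,uv); r=np.c_[s,np.ones(len(s))]@c["T"][:3,:3].T; o=c["T"][:3,3]
    return o+r*((z-o[2])/r[:,2])[:,None]
def cloud(c):
    h,w=c["depth"].shape; v,u=np.mgrid[:h,:w]; s=slopes(c,np.c_[u.ravel(),v.ravel()])
    p=np.c_[s,np.ones(len(s))]*c["depth"].reshape(-1,1)
    return (p@c["T"][:3,:3].T+c["T"][:3,3]).reshape(h,w,3)
E
python3 - <<'E'
from h import *
ims=[]
for n in("top","side"):
    c=cap(n); pickle.dump(c,open(n+".pkl","wb")); ims.append(c["color"]); print(n,c["T"].round(2).tolist(),c["vertical_fov"],c["k1"])
cv2.imwrite("pics/a.png",cv2.resize(ims[0],(768,576))[:,:,::-1])
cv2.imwrite("pics/b.png",cv2.resize(ims[1],(768,576))[:,:,::-1])
print(sense())
E
```

```text
top [[-0.02, -1.0, 0.05, 519.1], [-1.0, 0.02, -0.01, 58.34], [0.01, -0.05, -1.0, 1183.55], [0.0, 0.0, 0.0, 1.0]] 43.73677949609191 0.005963462823758452
side [[-0.97, -0.12, 0.22, 381.59], [-0.25, 0.52, -0.81, 822.26], [-0.02, -0.84, -0.54, 584.73], [0.0, 0.0, 0.0, 1.0]] 47.34470417641516 -0.10902563991912574
{'time_s': 0.1, 'joints': array([-1.45840015e+00,  3.13398691e-01,  1.49836997e+00,  4.98829964e-06,
        1.33099581e+00, -2.23406226e-01]), 'dq': array([-0.00095449, -0.00095191, -0.00173802, -0.00022087,  0.00087205,
        0.00047454]), 'tau': array([ 3.14125726e-03, -4.12898505e+01, -2.60141873e+01, -1.34034763e-04,
        3.05221372e-03,  7.62376573e-06]), 'eef_pos': array([ 172.97076649, -495.52985779,  303.3865401 ]), 'ee_rot': array([-5.84873626e-04,  9.85937606e-01,  1.67112820e-01,  3.49229731e-05]), 'force': array([ 0.55000071, -0.34076246,  0.122987  ]), 'wrist_torque': array([ 0.02486597, -0.06117185,  0.04800528]), 'grip_force': 0.0, 'grip_width': 0.9952686415995421}
```

View pics/a.png

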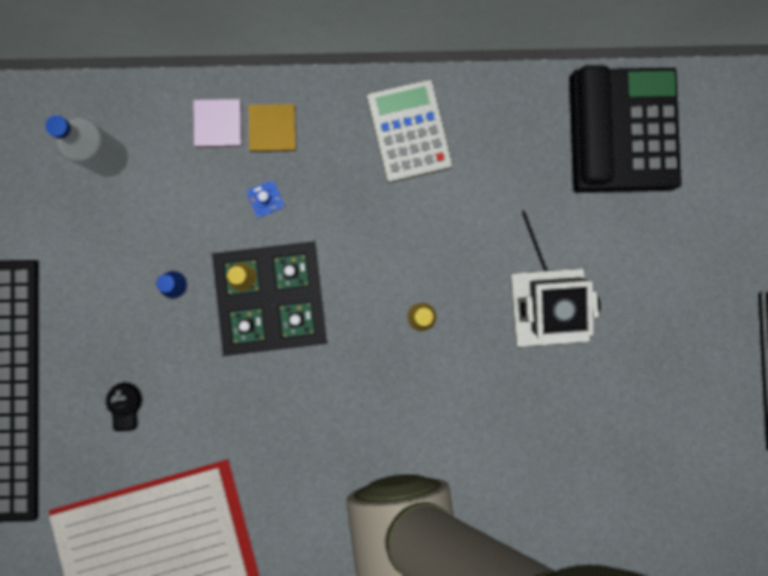

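View pics/b.png

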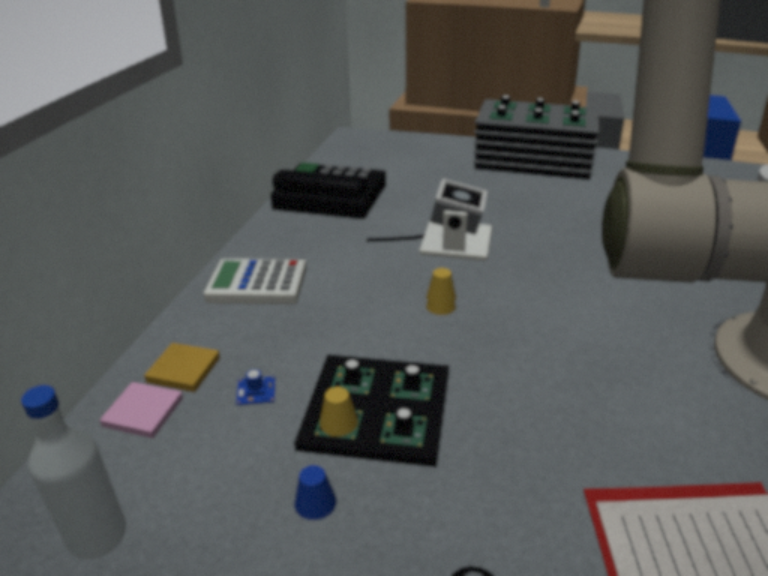

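The top view (768-px scale) shows the covered module at (238,275), the pile at (423,317) and the tilted camera at (565,308). The blue look-alikes sit outside the tray. Next I'll measure them.

Run:
```python
from h import *
for n in("top","side"):
    c=pickle.load(open(n+".pkl","rb")); P=cloud(c); hsv=cv2.cvtColor(c["color"],cv2.COLOR_RGB2HSV)
    m=cv2.inRange(hsv,(18,120,60),(32,255,255)); k,l,st,ce=cv2.connectedComponentsWithStats(m)
    for i in range(1,k):
        if st[i,4]<80: continue
        p=P[l==i]; v=c["depth"][l==i]>0; p=p[v]; zt=np.percentile(p[:,2],95); t=p[p[:,2]>zt-4]
        print(n,ce[i].round(1),st[i],"ztop",zt.round(1),"topc",t.mean(0).round(1),len(t))
c=pickle.load(open("top.pkl","rb"));P=cloud(c); g=cv2.cvtColor(c["color"],cv2.COLOR_RGB2GRAY)
sub=np.s_[165:245,330:410]; print("cam z max",np.percentile(P[sub][...,2],99))
# glass: white frame pixels: fit plane
w=(g>150); p=P[sub]; ww=w[sub]&(p[...,2]>85); q=p[ww]; 
for _ in range(4):
    ce=q.mean(0); n=np.linalg.svd(q-ce)[2][2]; n*=np.sign(n[2]); d=(q-ce)@n; q=q[abs(d)<max(2,2*d.std())]
print("n",n,"tilt",np.degrees(np.arccos(n[2])),"mean",ce,len(q),d.std())
e1=np.cross([0,1,0],n);e1/=np.linalg.norm(e1);e2=np.cross(n,e1)
uv=np.c_[(q-ce)@e1,(q-ce)@e2].astype(np.float32); r=cv2.minAreaRect(uv); print(r, ce+e1*r[0][0]+e2*r[0][1])
vis=c["color"][150:250,90:410]; cv2.imwrite("pics/c.png",cv2.resize(vis,(800,250),interpolation=cv2.INTER_CUBIC)[:,:,::-1])
# tray
m=((g<45)&(P[...,2]<30)&(P[...,2]>5)).astype(np.uint8);m[:, :130]=0;m[:,230:]=0;m[:150]=0;m[245:]=0
pp=P[m>0][:,:2].astype(np.float32); print("tray",cv2.minAreaRect(pp),len(pp))
```

```text
top [180.7  84.8] [166  70  31  31 931] ztop 16.9 topc [837.9 217.7  14.9] 537
top [160.4 184. ] [151 175  19  19 272] ztop 58.8 topc [594.4 269.5  57.2] 85
top [280.7 210.8] [272 203  18  17 241] ztop 64.7 topc [522.6 -21.8  63. ] 89
side [293.8 194.7] [285 179  18  30 431] ztop 62.9 topc [521.  -14.6  62.2] 69
side [121.1 244.2] [ 97 229  48  31 986] ztop 15.4 topc [838.8 222.8  13.6] 803
side [224.7 274.6] [213 257  25  34 628] ztop 57.2 topc [593.2 275.3  56.2] 156
cam z max 105.76440365968784
n [-0.97805143 -0.18782559  0.09020504] tilt 84.82459678041657 mean [ 527.24349627 -232.4829275   100.32427185] 463 28.9999194398395
((515.5725708007812, 174.14303588867188), (1150.541259765625, 102.3177490234375), 18.264436721801758) [542.02317165 -61.43922043 616.72187465]
tray ((557.7710571289062, 227.56942749023438), (162.68618774414062, 162.6378173828125), 5.559055328369141) 1569
```

```bash
cat >> h.py <<'E'
def pose():
    s=sense(); q=s["ee_rot"]; return np.array(s["eef_pos"]),R.from_quat([q[1],q[2],q[3],q[0]])
def go(p,Rt):
    p0,R0=pose(); print("offset cm",(R0.inv().apply(np.array(p)-p0)/10).round(2),"rot deg",np.degrees((R0.inv()*Rt).as_rotvec()).round(2))
def down(yaw):  # tool x at world angle yaw (deg), pointing down
    a=np.radians(yaw); return R.from_matrix(np.c_[[np.cos(a),np.sin(a),0],[np.sin(a),-np.cos(a),0],[0,0,-1]])
E
python3 - <<'E'
from h import *
c=cap("wrist"); print(np.array(c["mount"]).round(3).tolist(),c["vertical_fov"],c["k1"])
go([440,-235,360],down(0));
E
```

```text
[[-0.0, -0.953, -0.304, 78.58], [1.0, -0.001, 0.001, -1.147], [-0.001, -0.304, 0.953, -68.821], [0.0, 0.0, 0.0, 1.0]] 62.38291156273668 -0.025857658060854303
offset cm [ 33.8  -15.81  -5.63] rot deg [-0.05 -0.   19.24]
```

View pics/c.png

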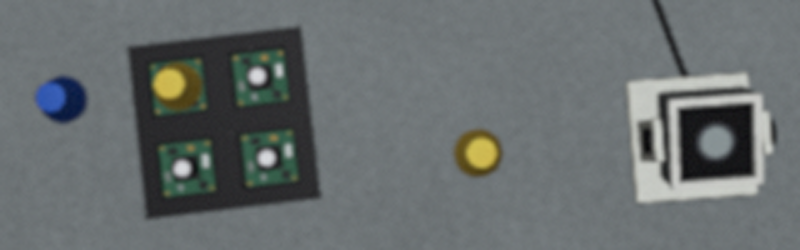

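The crop confirms the yellow-covered module is in the far-left pocket. The frame's sides are nearly parallel to world axes, a few degrees off.

Emit:
step_arm:
  plan:
    - {"offset": [44.2, -12.2, -2.7], "rot": [0, 0, 19.2], "gripper": 8.5}
    - {"offset": [44.2, -12.2, -2.7], "rot": [0, 0, 19.2], "gripper": 8.5}
    - {"offset": [44.2, -12.2, -2.7], "rot": [0, 0, 19.2], "gripper": 8.5}
    - {"offset": [44.2, -12.2, -2.7], "rot": [0, 0, 19.2], "gripper": 8.5}
    - {"offset": [44.2, -12.2, -2.7], "rot": [0, 0, 19.2], "gripper": 8.5}
    - {"offset": [44.2, -12.2, -2.7], "rot": [0, 0, 19.2], "gripper": 8.5}
    - {"offset": [44.2, -12.2, -2.7], "rot": [0, 0, 19.2], "gripper": 8.5}
    - {"offset": [44.2, -12.2, -2.7], "rot": [0, 0, 19.2], "gripper": 8.5}
    - {"offset": [44.2, -12.2, -2.7], "rot": [0, 0, 19.2], "gripper": 8.5}
    - {"offset": [44.2, -12.2, -2.7], "rot": [0, 0, 19.2], "gripper": 8.5}
    - {"offset": [44.2, -12.2, -2.7], "rot": [0, 0, 19.2], "gripper": 8.5}
    - {"offset": [44.2, -12.2, -2.7], "rot": [0, 0, 19.2], "gripper": 8.5}

```text
time_s: 1.35
eef_pos: [549.9, -234.9, 330.4]
ee_rot: [-0.0, 1.0, 0.001, -0.0]
force: [0.5, 0.8, -0.3]
grip_width: 0.993
grip_force: 0.0
```

Run:
```python
from h import *
c=cap("wrist"); pickle.dump(c,open("wcam.pkl","wb")); cv2.imwrite("pics/d.png",c["color"][:,:,::-1]); print(pose()[0],pose()[1].as_quat().round(4))
```

```text
[ 549.49758406 -235.39371939  330.62646398] [ 1.e+00  0.e+00 -4.e-04 -1.e-04]
```

View pics/d.png

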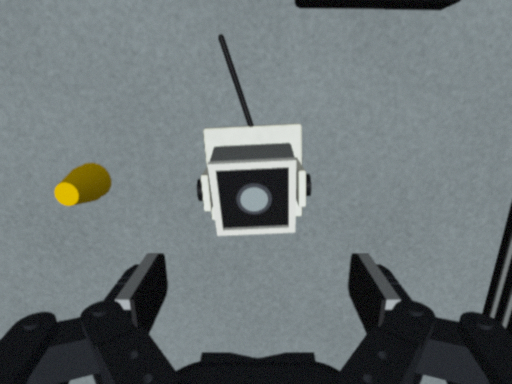

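The inspection camera's light frame has its dark 70 mm opening at about (217,170)-(291,227) px. The pile is visible at left, about (80,185).

```bash
cat > glass.py <<'E'
from h import *
c=pickle.load(open("wcam.pkl","rb")); g=cv2.cvtColor(c["color"],cv2.COLOR_RGB2GRAY); P=cloud(c)
def quad(mask):
    cs,_=cv2.findContours(mask,cv2.RETR_EXTERNAL,cv2.CHAIN_APPROX_NONE); k=max((x for x in cs),key=cv2.contourArea)
    k=k[:,0].astype(np.float32); a=cv2.approxPolyDP(k,12,True)[:,0]; out=[]
    L=[]
    for i in range(len(a)):
        p,q=a[i].astype(float),a[(i+1)%len(a)].astype(float); d=(q-p)/np.linalg.norm(q-p)
        t=(k-p)@d; o=abs((k-p)@[-d[1],d[0]]); s=k[(o<5)&(t>6)&(t<np.linalg.norm(q-p)-6)]
        v=cv2.fitLine(s,cv2.DIST_HUBER,0,.01,.01).ravel(); L.append((v[:2],v[2:]))
    for i in range(len(L)):
        (d1,p1),(d2,p2)=L[i-1],L[i]; x=np.linalg.solve(np.c_[d1,-d2],p2-p1); out.append(p1+d1*x[0])
    return np.array(out)
lab=cv2.connectedComponents((g<90).astype(np.uint8))[1]
m=(lab==lab[180,230]).astype(np.uint8); m=cv2.morphologyEx(m,cv2.MORPH_CLOSE,np.ones((3,3)))
q=quad(m); print("quad",q.round(1).tolist())
k,d=K(c); ob=np.array([[-35,35,0],[35,35,0],[35,-35,0],[-35,-35,0]],float)
ok,rv,tv,er=cv2.solvePnPGeneric(ob,q.astype(float),k,d,flags=cv2.SOLVEPNP_IPPE_SQUARE)
for r,t,e in zip(rv,tv,er):
    Rw=c["T"][:3,:3]@cv2.Rodrigues(r)[0]; print("pnp c",(c["T"][:3,:3]@t.ravel()+c["T"][:3,3]).round(1),"n",Rw[:,2].round(3),"err",e)
# depth: frame ring plane
ring=cv2.dilate(m,np.ones((3,3)),iterations=5)-cv2.dilate(m,np.ones((3,3)),iterations=1)
s=(ring>0)&(g>150)&(c["depth"]>0); p=P[s]
for _ in range(5):
    o=np.median(p,0) if _==0 else p.mean(0); n=np.linalg.svd(p-p.mean(0))[2][2]; n*=np.sign(n[2]); dd=(p-p.mean(0))@n; p=p[abs(dd)<max(2.,2*dd.std())]
o=p.mean(0); print("plane n",n.round(4),"tilt",np.degrees(np.arccos(n[2])),"rms",dd.std(),len(p))
s=slopes(c,q); r=np.c_[s,np.ones(4)]@c["T"][:3,:3].T; C=c["T"][:3,3]; X=C+r*(((o-C)@n)/(r@n))[:,None]
print("corners",X.round(1).tolist(),"sides",np.linalg.norm(X-np.roll(X,1,0),axis=1).round(1),"centre",X.mean(0).round(2))
E
python3 glass.py
```

```text
quad [[287.0, 168.39999389648438], [216.8000030517578, 171.5], [223.6999969482422, 226.60000610351562], [287.0, 224.3000030517578]]
pnp c [ 523.3 -230.    83.1] n [ 0.267  0.004 -0.964] err [0.13115691]
pnp c [ 527.6 -230.    85.1] n [-0.789  0.013 -0.614] err [2.67442358]
plane n [-0.213  -0.0097  0.977 ] tilt 12.308887832397184 rms 0.8374457372026131 1288
corners [[561.0, -262.1, 102.9], [557.9, -195.0, 102.9], [494.8, -198.2, 89.1], [497.5, -265.2, 89.0]] sides [65.1 67.3 64.7 67.1] centre [ 527.79 -230.14   95.97]
```

Emit:
step_arm:
  plan:
    - {"offset": [-2.5, -21.5, 7.0], "rot": [0, 0, 0], "gripper": 8.5}
    - {"offset": [-2.5, -21.5, 7.0], "rot": [0, 0, 0], "gripper": 8.5}
    - {"offset": [-2.5, -21.5, 7.0], "rot": [0, 0, 0], "gripper": 8.5}
    - {"offset": [-2.5, -21.5, 7.0], "rot": [0, 0, 0], "gripper": 8.5}
    - {"offset": [-2.5, -21.5, 7.0], "rot": [0, 0, 0], "gripper": 8.5}
    - {"offset": [-2.5, -21.5, 7.0], "rot": [0, 0, 0], "gripper": 8.5}
    - {"offset": [-2.5, -21.5, 7.0], "rot": [0, 0, 0], "gripper": 8.5}
    - {"offset": [-2.5, -21.5, 7.0], "rot": [0, 0, 0], "gripper": 8.5}

```text
time_s: 2.2
eef_pos: [525.1, -21.4, 261.4]
ee_rot: [0.0, 1.0, -0.001, 0.0]
force: [-0.2, -0.0, -0.7]
grip_width: 0.994
grip_force: 0.0
```

```bash
cat > cov.py <<'E'
from h import *
import sys
ztop=float(sys.argv[1])
c=cap("wrist"); pickle.dump(c,open(sys.argv[2]+".pkl","wb")); P=cloud(c); hsv=cv2.cvtColor(c["color"],cv2.COLOR_RGB2HSV)
cv2.imwrite("pics/%s.png"%sys.argv[2],c["color"][:,:,::-1])
print("tcp",pose()[0].round(1))
m=cv2.inRange(hsv,(18,120,40),(32,255,255)); k,l,st,ce=cv2.connectedComponentsWithStats(m)
for i in range(1,k):
    if st[i,4]<400: continue
    s=l==i; z=P[...,2]; t=s&(abs(z-ztop)<5)
    # top disc by brightness (flat shading), then ellipse
    v=hsv[...,2]; th=cv2.threshold(v[s].reshape(-1,1),0,255,cv2.THRESH_OTSU)[0]; b=(s&(v>th)).astype(np.uint8)
    cs=max(cv2.findContours(b,cv2.RETR_EXTERNAL,cv2.CHAIN_APPROX_NONE)[0],key=cv2.contourArea); h=cv2.convexHull(cs)[:,0].astype(float)
    X=onplane(c,h,ztop)[:,:2].astype(np.float32); (cc,r)=cv2.minEnclosingCircle(X)
    print(st[i].tolist(),"depth top z",np.median(z[t]).round(1),"c",P[t].mean(0).round(1),t.sum(),"disc",np.round(cc,1),"r",round(r,1),"th",th)
E
python3 cov.py 63 e
```

```text
tcp [525.1 -21.4 261.3]
[234, 154, 44, 52, 1804] depth top z 61.7 c [523.7 -18.5  61.6] 812 disc [522.9 -18.2] r 13.9 th 170.0
```

Emit:
step_arm:
  plan:
    - {"offset": [7.0, -29.0, 0], "rot": [0, 0, 0], "gripper": 8.5}
    - {"offset": [7.0, -29.0, 0], "rot": [0, 0, 0], "gripper": 8.5}
    - {"offset": [7.0, -29.0, 0], "rot": [0, 0, 0], "gripper": 8.5}
    - {"offset": [7.0, -29.0, 0], "rot": [0, 0, 0], "gripper": 8.5}
    - {"offset": [7.0, -29.0, 0], "rot": [0, 0, 0], "gripper": 8.5}
    - {"offset": [7.0, -29.0, 0], "rot": [0, 0, 0], "gripper": 8.5}
    - {"offset": [7.0, -29.0, 0], "rot": [0, 0, 0], "gripper": 8.5}
    - {"offset": [7.0, -29.0, 0], "rot": [0, 0, 0], "gripper": 8.5}
    - {"offset": [7.0, -29.0, 0], "rot": [0, 0, 0], "gripper": 8.5}

```text
time_s: 3.15
eef_pos: [595.2, 268.5, 261.0]
ee_rot: [0.0, 1.0, -0.001, 0.0]
force: [0.6, -0.0, 0.2]
grip_width: 0.992
grip_force: 0.0
```

```bash
python3 cov.py 57 f; python3 -c "
import cv2,numpy as np
cv2.imwrite('pics/g.png',cv2.resize(np.hstack([cv2.imread('pics/e.png'),cv2.imread('pics/f.png')]),(800,300)))"
```

```text
tcp [595.1 268.4 261.2]
[231, 153, 45, 51, 1712] depth top z 55.6 c [595.5 273.8  55.5] 782 disc [594.9 274. ] r 13.9 th 198.0
[487, 215, 25, 44, 799] depth top z nan c [nan nan nan] 0 disc [550.2  33.1] r 17.1 th 144.0
  return _methods._mean(a, axis=axis, dtype=dtype,
  ret = ret.dtype.type(ret / rcount)
cov.py:15: RuntimeWarning: Mean of empty slice.
  print(st[i].tolist(),"depth top z",np.median(z[t]).round(1),"c",P[t].mean(0).round(1),t.sum(),"disc",np.round(cc,1),"r",round(r,1),"th",th)
  ret = um.true_divide(
```

View pics/g.png

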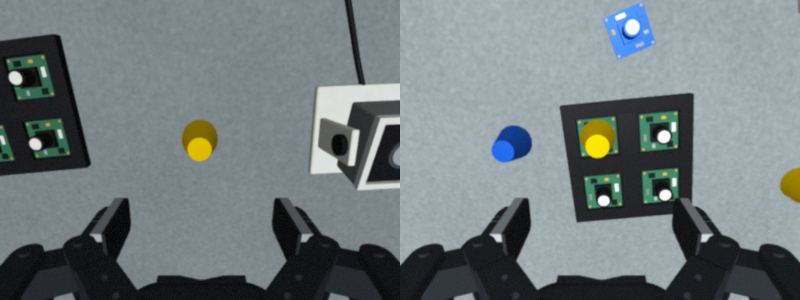

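Left panel: the pile is alone at (200,140). Right panel: the yellow-covered module is at (598,140) with clear space around it. Relative poses are solid, so I'll descend to grip the cover high, above its centre of mass.

Emit:
step_arm:
  plan:
    - {"offset": [0, -0.55, 5], "rot": [0, 0, 0], "gripper": 8.5}
    - {"offset": [0, -0.55, 9], "rot": [0, 0, 0], "gripper": 8.5}
    - {"offset": [0, -0.55, 12], "rot": [0, 0, 0], "gripper": 8.5}
    - {"offset": [0, -0.55, 14], "rot": [0, 0, 0], "gripper": 8.5}
    - {"offset": [0, -0.55, 15], "rot": [0, 0, 0], "gripper": 8.5}
    - {"offset": [0, -0.55, 15], "rot": [0, 0, 0], "gripper": 6}
    - {"offset": [0, -0.55, 15], "rot": [0, 0, 0], "gripper": 5}
    - {"offset": [0, -0.55, 15], "rot": [0, 0, 0], "gripper": 4}
    - {"offset": [0, -0.55, 15], "rot": [0, 0, 0], "gripper": 3}
    - {"offset": [0, -0.55, 15], "rot": [0, 0, 0], "gripper": 2}
    - {"offset": [0, -0.55, 15], "rot": [0, 0, 0], "gripper": 2}
    - {"offset": [0, -0.55, 15], "rot": [0, 0, 0], "gripper": 2}
  squeeze: 30

```text
time_s: 4.4
eef_pos: [595.3, 275.3, 112.4]
ee_rot: [0.0, 1.0, 0.0, 0.001]
force: [-0.6, -3.8, 5.4]
grip_width: 0.317
grip_force: 30.2
```

Emit:
step_arm:
  plan:
    - {"offset": [0, 0, -0.5], "rot": [0, 0, 0], "gripper": 2}
    - {"offset": [0, 0, -1.5], "rot": [0, 0, 0], "gripper": 2}
    - {"offset": [0, 0, -3], "rot": [0, 0, 0], "gripper": 2}
    - {"offset": [0, 0, -5], "rot": [0, 0, 0], "gripper": 2}
    - {"offset": [0, 0, -7], "rot": [0, 0, 0], "gripper": 2}
    - {"offset": [0, 0, -9], "rot": [0, 0, 0], "gripper": 2}
    - {"offset": [0, 0, -9], "rot": [0, 0, 0], "gripper": 2}

```text
time_s: 5.1
eef_pos: [595.6, 276.1, 205.2]
ee_rot: [-0.001, 1.0, 0.0, 0.003]
force: [-0.1, -0.1, 0.1]
grip_width: 0.315
grip_force: 30.2
```

Run:
```python
from h import *
c=cap("wrist"); d=cap("side"); pickle.dump(d,open("s2.pkl","wb"));pickle.dump(c,open("w2.pkl","wb"))
cv2.imwrite("pics/h.png",cv2.resize(np.hstack([c["color"],cv2.resize(d["color"][130:330,130:400],(512,384))]),(800,300))[:,:,::-1]); print(sense()["grip_width"],pose()[0])
```

```text
0.31365591654116903 [594.67263493 275.76265812 201.33700572]
```

View pics/h.png

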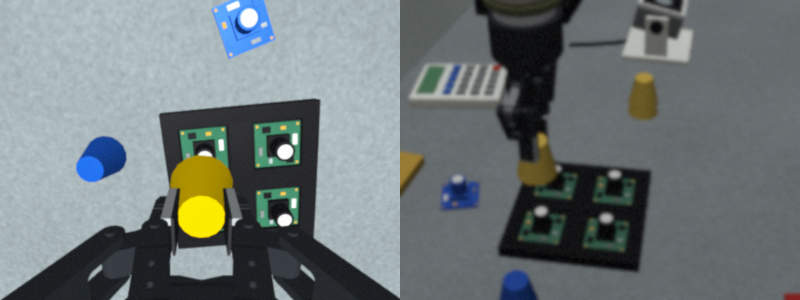

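The cover is held upright by its upper part (wrist view about (200,200)), with the module bared beneath. Next: where it sits in the grip.

```bash
cat > held.py <<'E'
from h import *
c=cap("wrist"); p0,R0=pose(); P=cloud(c); hsv=cv2.cvtColor(c["color"],cv2.COLOR_RGB2HSV)
m=cv2.inRange(hsv,(18,120,40),(32,255,255)); k,l,st,ce=cv2.connectedComponentsWithStats(m); i=1+np.argmax(st[1:,4]); s=l==i
v=hsv[...,2]; th=cv2.threshold(v[s].reshape(-1,1),0,255,cv2.THRESH_OTSU)[0]
b=cv2.erode((s&(v>th)).astype(np.uint8),np.ones((3,3)))>0; q=P[b&(c["depth"]>0)]
for _ in range(4):
    n=np.linalg.svd(q-q.mean(0))[2][2]; n*=np.sign(n[2]); d=(q-q.mean(0))@n; q=q[abs(d)<max(1.5,2*d.std())]
zt=q.mean(0)[2]; cs=max(cv2.findContours((s&(v>th)).astype(np.uint8),cv2.RETR_EXTERNAL,cv2.CHAIN_APPROX_NONE)[0],key=cv2.contourArea)
for z in (zt,zt+1.4):
    X=onplane(c,cv2.convexHull(cs)[:,0].astype(float),z)[:,:2].astype(np.float32); print("z",z.round(1),cv2.minEnclosingCircle(X),cv2.minAreaRect(X))
print("tcp",p0.round(1),"rel",(q.mean(0)-p0).round(1),"n",n.round(3),len(q))
# lower silhouette: mouth rim outline widths
ys,xs=np.where(s); print("bbox",xs.min(),xs.max(),ys.min(),ys.max())
X=onplane(c,[[xs[ys==ys.min()].mean(),ys.min()]],zt-46); print("far mouth edge",X.round(1), "expect x", X[0,0]-24)
E
python3 held.py
```

```text
z 144.7 ((594.0781860351562, 277.15576171875), 13.956131935119629) ((594.2176513671875, 277.0036926269531), (26.608911514282227, 27.49519157409668), 89.97901153564453)
z 146.1 ((594.9559936523438, 277.1567077636719), 13.800447463989258) ((595.093994140625, 277.00628662109375), (26.312040328979492, 27.188383102416992), 89.97953796386719)
tcp [594.4 275.7 200.4] rel [ -0.    1.4 -55.7] n [0.    0.002 1.   ] 2285
bbox 217 298 198 304
far mouth edge [[617.  281.2  98.7]] expect x 593.0354931958333
```

Emit:
step_arm:
  plan:
    - {"offset": [-7.2, 29.5, 0], "rot": [0, 0, 0], "gripper": 2}
    - {"offset": [-7.2, 29.5, 0], "rot": [0, 0, 0], "gripper": 2}
    - {"offset": [-7.2, 29.5, 0], "rot": [0, 0, 0], "gripper": 2}
    - {"offset": [-7.2, 29.5, 0], "rot": [0, 0, 0], "gripper": 2}
    - {"offset": [-7.2, 29.5, 0], "rot": [0, 0, 0], "gripper": 2}
    - {"offset": [-7.2, 29.5, 0], "rot": [0, 0, 0], "gripper": 2}
    - {"offset": [-7.2, 29.5, 0], "rot": [0, 0, 0], "gripper": 2}
    - {"offset": [-7.2, 29.5, 0], "rot": [0, 0, 0], "gripper": 2}
    - {"offset": [-7.2, 29.5, 0], "rot": [0, 0, 0], "gripper": 2}
    - {"offset": [-7.2, 29.5, 0], "rot": [0, 0, 0], "gripper": 2}
    - {"offset": [-7.2, 29.5, 0], "rot": [0, 0, 0], "gripper": 2}

```text
time_s: 6.35
eef_pos: [523.1, -18.3, 200.7]
ee_rot: [-0.0, 1.0, 0.001, -0.0]
force: [-0.5, 0.3, -0.0]
grip_width: 0.312
grip_force: 30.2
```

```bash
python3 held.py
python3 - <<'E'
from h import *
go([522.7,-19.6,134.6],down(0)); print(sense()["force"])
E
```

```text
z 143.1 ((521.5717163085938, -16.965072631835938), 14.021258354187012) ((521.6538696289062, -17.059246063232422), (27.245466232299805, 26.273517608642578), 0.06204365938901901)
z 144.5 ((522.4537963867188, -16.961933135986328), 13.865997314453125) ((522.5350952148438, -17.055057525634766), (26.943737030029297, 25.982561111450195), 0.06216020882129669)
tcp [523.1 -18.5 200.7] rel [ -0.3   1.4 -57.7] n [ 0.26  -0.959  0.111] 2305
bbox 218 296 163 303
far mouth edge [[565.3 -17.9  97.1]] expect x 541.3261419035587
offset cm [-0.03  0.11  6.61] rot deg [-0.01  0.01  0.13]
[0.27667412 0.09217364 0.48876216]
```

Emit:
step_arm:
  plan:
    - {"offset": [0.04, 0.12, 0], "rot": [0, 0, 0], "gripper": 2}
    - {"offset": [0.04, 0.12, 1.5], "rot": [0, 0, 0], "gripper": 2}
    - {"offset": [0.04, 0.12, 3], "rot": [0, 0, 0], "gripper": 2}
    - {"offset": [0.04, 0.12, 4], "rot": [0, 0, 0], "gripper": 2}
    - {"offset": [0.04, 0.12, 4.7], "rot": [0, 0, 0], "gripper": 2}
    - {"offset": [0.04, 0.12, 5.2], "rot": [0, 0, 0], "gripper": 2}
    - {"offset": [0.04, 0.12, 5.6], "rot": [0, 0, 0], "gripper": 2}
    - {"offset": [0.04, 0.12, 5.9], "rot": [0, 0, 0], "gripper": 2}
    - {"offset": [0.04, 0.12, 6.1], "rot": [0, 0, 0], "gripper": 2}
    - {"offset": [0.04, 0.12, 6.1], "rot": [0, 0, 0], "gripper": 2}

```text
time_s: 7.4
eef_pos: [523.4, -20.6, 139.8]
ee_rot: [-0.0, 1.0, 0.0, -0.0]
force: [0.7, 0.5, -0.1]
grip_width: 0.313
grip_force: 30.2
```

Emit:
step_arm:
  plan:
    - {"offset": [0, 0, 0.15], "rot": [0, 0, 0], "gripper": 2}
    - {"offset": [0, 0, 0.25], "rot": [0, 0, 0], "gripper": 2}
    - {"offset": [0, 0, 0.35], "rot": [0, 0, 0], "gripper": 2}
    - {"offset": [0, 0, 0.4], "rot": [0, 0, 0], "gripper": 2}
    - {"offset": [0, 0, 0.4], "rot": [0, 0, 0], "gripper": 2}

```text
time_s: 7.9
eef_pos: [523.3, -20.5, 135.9]
ee_rot: [-0.0, 1.0, 0.0, -0.0]
force: [0.5, 0.1, -0.3]
grip_width: 0.314
grip_force: 30.4
```

```bash
python3 held.py
```

```text
z 79.3 ((522.5189208984375, -19.17342185974121), 13.899762153625488) ((522.6162719726562, -19.304685592651367), (26.041440963745117, 27.015668869018555), 89.95964050292969)
z 80.7 ((523.4005737304688, -19.172061920166016), 13.744549751281738) ((523.4968872070312, -19.301828384399414), (25.750728607177734, 26.714107513427734), 89.95977020263672)
tcp [523.4 -20.6 135.9] rel [ -0.5   1.3 -56.6] n [0.    0.002 1.   ] 2270
bbox 218 296 183 303
far mouth edge [[554.5 -18.8  33.3]] expect x 530.4779939159766
```

Emit:
step_arm:
  plan:
    - {"offset": [0, -0.07, 0.05], "rot": [0, 0, 0], "gripper": 2}
    - {"offset": [0, -0.07, 0.1], "rot": [0, 0, 0], "gripper": 2}
    - {"offset": [0, -0.07, 0.1], "rot": [0, 0, 0], "gripper": 3.2}
    - {"offset": [0, -0.07, 0.1], "rot": [0, 0, 0], "gripper": 5}
    - {"offset": [0, -0.07, 0.1], "rot": [0, 0, 0], "gripper": 7}
    - {"offset": [0, -0.07, 0.1], "rot": [0, 0, 0], "gripper": 8.5}
    - {"offset": [0, -0.07, 0.1], "rot": [0, 0, 0], "gripper": 8.5}
    - {"offset": [0, -0.07, 0.1], "rot": [0, 0, 0], "gripper": 8.5}

```text
time_s: 8.75
eef_pos: [523.4, -19.9, 134.9]
ee_rot: [-0.0, 1.0, 0.0, -0.0]
force: [0.3, -0.6, -0.1]
grip_width: 0.995
grip_force: 0.0
```

Emit:
step_arm:
  plan:
    - {"offset": [0, 0, -1], "rot": [0, 0, 0], "gripper": 8.5}
    - {"offset": [0, 0, -3], "rot": [0, 0, 0], "gripper": 8.5}
    - {"offset": [0, 0, -6], "rot": [0, 0, 0], "gripper": 8.5}
    - {"offset": [0, 0, -9], "rot": [0, 0, 0], "gripper": 8.5}
    - {"offset": [0, 0, -12], "rot": [0, 0, 0], "gripper": 8.5}
    - {"offset": [0, 0, -12], "rot": [0, 0, 0], "gripper": 8.5}

```text
time_s: 9.35
eef_pos: [524.4, -20.1, 259.5]
ee_rot: [0.001, 1.0, 0.0, 0.004]
force: [1.1, -0.5, 0.2]
grip_width: 0.999
grip_force: 0.0
```

```bash
python3 cov.py 80 i
python3 - <<'E'
from h import *
d=cap("side"); c=cv2.imread("pics/i.png")[:,:,::-1]
cv2.imwrite("pics/j.png",cv2.resize(np.hstack([c,cv2.resize(d["color"][150:246,230:358],(512,384))]),(800,300))[:,:,::-1])
E
```

```text
tcp [523.8 -19.9 257.1]
[234, 155, 47, 59, 2157] depth top z 78.7 c [523.7 -19.1  78.6] 920 disc [522.9 -19. ] r 13.8 th 170.0
```

View pics/j.png

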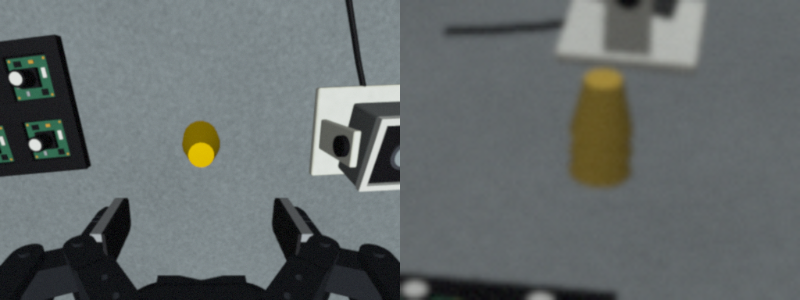

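The cover is nested cleanly: wrist view (201,155), side view shows an upright stack, and the top is at z ≈ 80. Now over to the module, and measure it.

Emit:
step_arm:
  plan:
    - {"offset": [7.0, -29.0, 0], "rot": [0, 0, 0], "gripper": 8.5}
    - {"offset": [7.0, -29.0, 0], "rot": [0, 0, 0], "gripper": 8.5}
    - {"offset": [7.0, -29.0, 0], "rot": [0, 0, 0], "gripper": 8.5}
    - {"offset": [7.0, -29.0, 0], "rot": [0, 0, 0], "gripper": 8.5}
    - {"offset": [7.0, -29.0, 0], "rot": [0, 0, 0], "gripper": 6}
    - {"offset": [7.0, -29.0, 0], "rot": [0, 0, 0], "gripper": 6}
    - {"offset": [7.0, -29.0, 0], "rot": [0, 0, 0], "gripper": 6}
    - {"offset": [7.0, -29.0, 0], "rot": [0, 0, 0], "gripper": 6}
    - {"offset": [7.0, -29.0, 0], "rot": [0, 0, 0], "gripper": 6}
    - {"offset": [7.0, -29.0, 0], "rot": [0, 0, 0], "gripper": 6}

```text
time_s: 10.45
eef_pos: [593.2, 268.9, 254.9]
ee_rot: [0.0, 1.0, -0.0, -0.0]
force: [-0.0, -0.2, 0.3]
grip_width: 0.699
grip_force: 0.0
```

Run:
```python
from h import *
c=cap("wrist"); print(pose()[0].round(1),sense()["grip_width"]); P=cloud(c); hsv=cv2.cvtColor(c["color"],cv2.COLOR_RGB2HSV)
Z=P[...,2]
# barrel top (white lens) at z=38
w=cv2.inRange(hsv,(0,0,200),(180,50,255))
k,l,st,ce=cv2.connectedComponentsWithStats(w)
for i in range(1,k):
    if 100<st[i,4]<900: print("white",ce[i].round(1),st[i,4],onplane(c,[ce[i]],38)[0].round(1),"depth z",np.median(Z[l==i]).round(1))
g=cv2.inRange(hsv,(40,60,20),(95,255,255)); g=cv2.morphologyEx(g,cv2.MORPH_CLOSE,np.ones((5,5)))
k,l,st,ce=cv2.connectedComponentsWithStats(g)
for i in range(1,k):
    if st[i,4]>800:
        cs=max(cv2.findContours((l==i).astype(np.uint8),cv2.RETR_EXTERNAL,cv2.CHAIN_APPROX_NONE)[0],key=cv2.contourArea)
        X=onplane(c,cs[:,0].astype(float),11)[:,:2].astype(np.float32); print("board",cv2.minAreaRect(X))
v=c["color"][110:302,128:384]; cv2.imwrite("pics/k.png",cv2.resize(v,(512,384))[:,:,::-1])
```

```text
[593.2 269.  255. ] 0.7018534967206524
white [298.5  30.2] 281 [722.1 236.2  38. ] depth z 29.2
white [339.7 174.2] 203 [601.3 193.5  38. ] depth z 37.3
white [252.8 181.4] 202 [594.5 274.2  38. ] depth z 37.0
white [342.9 249.1] 107 [524.1 184.2  38. ] depth z 37.4
white [260.8 257.9] 156 [514.6 266.5  38. ] depth z 37.1
board ((601.1989135742188, 193.61087036132812), (53.24091339111328, 52.609657287597656), 5.416858673095703)
board ((594.2315673828125, 274.16851806640625), (53.72425842285156, 52.36656188964844), 5.535754680633545)
board ((514.913330078125, 185.3797149658203), (68.85916137695312, 52.843788146972656), 5.613720417022705)
board ((514.608642578125, 266.5904541015625), (54.10838317871094, 52.80713653564453), 5.258533954620361)
```

View pics/k.png

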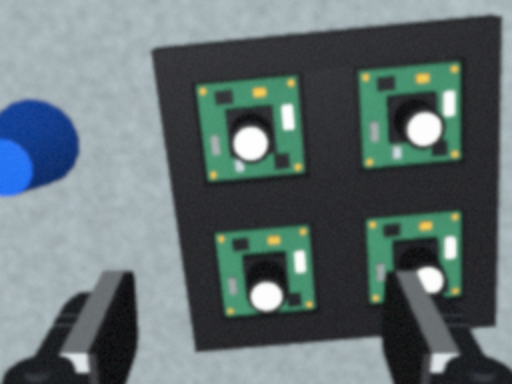

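The held-back module's lens top is at (250,143) in the crop, seated square in its pocket with a yaw of about +5.3°. I'll descend around the barrel.

Emit:
step_arm:
  plan:
    - {"offset": [0.12, -0.52, 5], "rot": [0, 0, -5.3], "gripper": 6}
    - {"offset": [0.12, -0.52, 9], "rot": [0, 0, -5.3], "gripper": 6}
    - {"offset": [0.12, -0.52, 12], "rot": [0, 0, -5.3], "gripper": 6}
    - {"offset": [0.12, -0.52, 14], "rot": [0, 0, -5.3], "gripper": 6}
    - {"offset": [0.12, -0.52, 15.2], "rot": [0, 0, -5.3], "gripper": 5}
    - {"offset": [0.12, -0.52, 16], "rot": [0, 0, -5.3], "gripper": 4.5}
    - {"offset": [0.12, -0.52, 16.3], "rot": [0, 0, -5.3], "gripper": 4.5}
    - {"offset": [0.12, -0.52, 16.3], "rot": [0, 0, -5.3], "gripper": 4.5}

```text
time_s: 11.3
eef_pos: [594.6, 275.3, 92.5]
ee_rot: [-0.0, 0.999, 0.047, 0.0]
force: [0.9, 0.3, 1.0]
grip_width: 0.526
grip_force: 0.0
```

Emit:
step_arm:
  plan:
    - {"offset": [0, 0, 0], "rot": [0, 0, 0], "gripper": 3.5}
    - {"offset": [0, 0, 0], "rot": [0, 0, 0], "gripper": 2.8}
    - {"offset": [0, 0, 0], "rot": [0, 0, 0], "gripper": 2.2}
    - {"offset": [0, 0, 0], "rot": [0, 0, 0], "gripper": 1.5}
    - {"offset": [0, 0, 0], "rot": [0, 0, 0], "gripper": 1}
    - {"offset": [0, 0, 0], "rot": [0, 0, 0], "gripper": 1}
    - {"offset": [0, 0, 0], "rot": [0, 0, 0], "gripper": 1}
  squeeze: 45

```text
time_s: 12.0
eef_pos: [594.8, 274.4, 92.9]
ee_rot: [0.001, 0.999, 0.047, 0.0]
force: [-1.4, -6.6, 5.3]
grip_width: 0.222
grip_force: 43.9
```

Emit:
step_arm:
  plan:
    - {"offset": [0, 0, -0.5], "rot": [0, 0, 0], "gripper": 1}
    - {"offset": [0, 0, -1.5], "rot": [0, 0, 0], "gripper": 1}
    - {"offset": [0, 0, -3], "rot": [0, 0, 0], "gripper": 1}
    - {"offset": [0, 0, -5], "rot": [0, 0, 0], "gripper": 1}
    - {"offset": [0, 0, -8], "rot": [0, 0, 0], "gripper": 1}
    - {"offset": [0, 0, -11], "rot": [0, 0, 0], "gripper": 1}
    - {"offset": [0, 0, -14], "rot": [0, 0, 0], "gripper": 1}
    - {"offset": [0, 0, -17], "rot": [0, 0, 0], "gripper": 1}
    - {"offset": [0, 0, -17], "rot": [0, 0, 0], "gripper": 1}
    - {"offset": [0, 0, -17], "rot": [0, 0, 0], "gripper": 1}

```text
time_s: 13.0
eef_pos: [594.2, 275.7, 263.1]
ee_rot: [-0.0, 0.999, 0.047, 0.001]
force: [0.2, 0.2, -0.8]
grip_width: 0.226
grip_force: 44.4
```

```bash
cat > mod.py <<'E'
from h import *
c=cap("wrist"); pickle.dump(c,open("wm.pkl","wb")); p0,R0=pose(); P=cloud(c); hsv=cv2.cvtColor(c["color"],cv2.COLOR_RGB2HSV)
T=(P-p0)@R0.as_matrix()   # tool coordinates
g=cv2.inRange(hsv,(40,60,20),(95,255,255))>0; s=g&(c["depth"]>0)&(T[...,2]>50)&(T[...,2]<110)&(abs(T[...,0])<45)&(abs(T[...,1])<45); q=T[s]
for _ in range(5):
    n=np.linalg.svd(q-q.mean(0))[2][2]; n*=-np.sign(n[2]); d=(q-q.mean(0))@n; q=q[abs(d)<max(1.5,2*d.std())]
print("tcp",p0.round(1),R0.as_matrix()[:,2].round(3),"board top in tool: mean",q.mean(0).round(1),"normal",n.round(3),len(q),"rms",d.std().round(2))
print(cv2.minAreaRect(q[:,:2].astype(np.float32)), "x",np.percentile(q[:,0],[1,99]).round(1),"y",np.percentile(q[:,1],[1,99]).round(1))
far=q[q[:,0]>q[:,0].max()-12]; 
ms=(s*255).astype(np.uint8)
print(sense()["grip_width"],sense()["grip_force"])
cv2.imwrite("pics/m.png",cv2.resize(c["color"],(640,480))[:,:,::-1])
E
python3 mod.py
```

```text
tcp [594.  275.5 261.8] [-0.001  0.    -1.   ] board top in tool: mean [16.3 -1.8 81.8] normal [ 0.005  0.001 -1.   ] 2590 rms 0.6
((12.674473762512207, -1.3748283386230469), (50.36979675292969, 26.282909393310547), 89.88689422607422) x [ 1.1 25.2] y [-26.1  23.4]
0.22657389400810482 44.42028522491455
```

View pics/m.png

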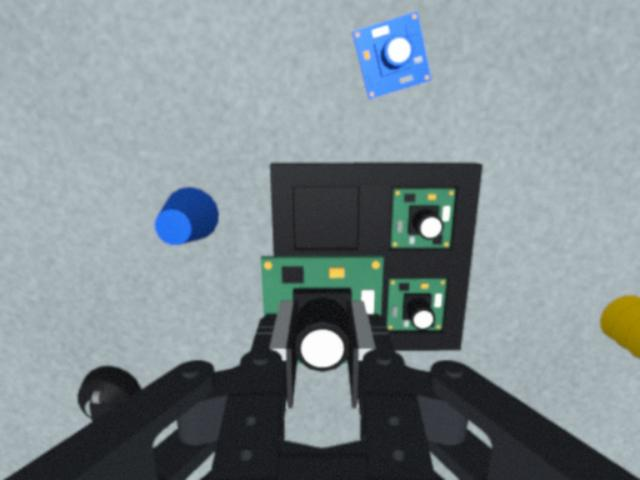

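The module is held square and centred in the fingers (board far edge near row 260, pocket empty). Next, the inspection pose.

```bash
cat > tgt.py <<'E'
from h import *
import sys
G=np.array([527.8,-230.1,97.]); n=np.array([-.233,-.010,.972]); n/=np.linalg.norm(n)
a=np.radians(2.7); gx=np.array([np.cos(a),np.sin(a),0]); gx-=n*(gx@n); gx/=np.linalg.norm(gx)
Rt=R.from_matrix(np.c_[gx,np.cross(-n,gx),-n])
for h in (90,60):
    t=G+h*n-Rt.apply([0.2,-1.3,84]); print(h,t.round(1)); go(t,Rt)
E
python3 tgt.py
```

```text
90 [ 487.1 -233.1  266.2]
offset cm [-15.39  49.65  -0.44] rot deg [-0.38 13.52  2.63]
60 [ 494.1 -232.8  237. ]
offset cm [-14.69  49.68   2.48] rot deg [-0.38 13.52  2.63]
```

Emit:
step_arm:
  plan:
    - {"offset": [-1, 3, -0.5], "rot": [0, 0, 0], "gripper": 1}
    - {"offset": [-3, 8, -1], "rot": [0, 1, 0], "gripper": 1}
    - {"offset": [-4.5, 12.5, -1], "rot": [0, 2, 0], "gripper": 1}
    - {"offset": [-6, 17, -1], "rot": [0, 3.5, 0.5], "gripper": 1}
    - {"offset": [-7, 21.5, -1], "rot": [0, 5, 1], "gripper": 1}
    - {"offset": [-8.5, 26, -1], "rot": [0, 6.5, 1.5], "gripper": 1}
    - {"offset": [-10, 30.5, -1], "rot": [0, 8, 2], "gripper": 1}
    - {"offset": [-11.5, 35, -1], "rot": [-0.2, 10, 2.6], "gripper": 1}
    - {"offset": [-13, 39.5, -1], "rot": [-0.4, 12, 2.6], "gripper": 1}
    - {"offset": [-14, 44, -0.8], "rot": [-0.4, 13.5, 2.6], "gripper": 1}
    - {"offset": [-15, 48, -0.5], "rot": [-0.4, 13.5, 2.6], "gripper": 1}
    - {"offset": [-15.4, 49.6, -0.4], "rot": [-0.4, 13.5, 2.6], "gripper": 1}

```text
time_s: 14.25
eef_pos: [486.0, -235.7, 264.6]
ee_rot: [-0.002, 0.993, 0.022, 0.117]
force: [0.2, 0.5, -0.1]
grip_width: 0.223
grip_force: 44.4
```

```bash
python3 tgt.py; python3 mod.py
python3 - <<'E'
from h import *
c=cap("wrist"); d=cap("side"); t=cap("top"); pickle.dump(d,open("s3.pkl","wb"))
cv2.imwrite("pics/n.png",cv2.resize(np.hstack([c["color"],cv2.resize(d["color"][70:190,250:410],(512,384))]),(800,300))[:,:,::-1])
E
```

```text
90 [ 487.1 -233.1  266.2]
offset cm [ 0.16 -0.25 -0.12] rot deg [ 0.    0.08 -0.17]
60 [ 494.1 -232.8  237. ]
offset cm [ 0.16 -0.25  2.88] rot deg [ 0.    0.08 -0.17]
tcp [ 486.  -236.5  264.5] [ 0.232  0.009 -0.973] board top in tool: mean [15.6 -2.7 83.1] normal [ 0.004  0.003 -1.   ] 2547 rms 0.6
((11.682807922363281, -1.9995441436767578), (49.828060150146484, 26.21428680419922), 89.98069763183594) x [ 0.4 24.5] y [-26.5  22.3]
0.22576923769517596 44.44813549518585
```

View pics/n.png

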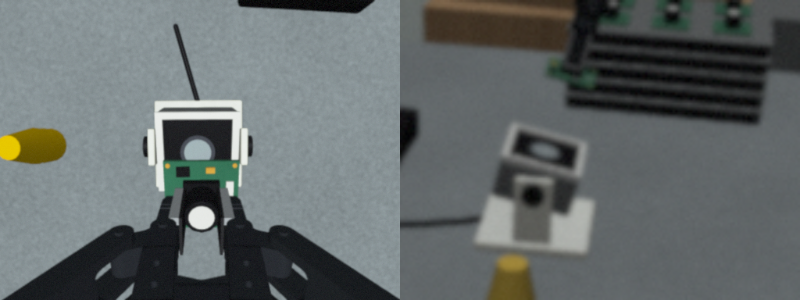

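Wrist view: the board's (202,175) edges are parallel to the light frame and centred left-right. I'll do the final approach, then check the frame plane in tool coordinates.

Emit:
step_arm:
  plan:
    - {"offset": [0.15, -0.2, 0.5], "rot": [0, 0, 0], "gripper": 1}
    - {"offset": [0.15, -0.2, 1.2], "rot": [0, 0, 0], "gripper": 1}
    - {"offset": [0.15, -0.2, 2], "rot": [0, 0, 0], "gripper": 1}
    - {"offset": [0.15, -0.2, 2.5], "rot": [0, 0, 0], "gripper": 1}
    - {"offset": [0.15, -0.2, 2.8], "rot": [0, 0, 0], "gripper": 1}
    - {"offset": [0.15, -0.2, 2.8], "rot": [0, 0, 0], "gripper": 1}
    - {"offset": [0.15, -0.2, 2.8], "rot": [0, 0, 0], "gripper": 1}

```text
time_s: 15.15
eef_pos: [495.1, -230.5, 239.2]
ee_rot: [-0.002, 0.993, 0.024, 0.118]
force: [-0.2, 0.1, -0.1]
grip_width: 0.228
grip_force: 44.4
```

```bash
python3 tgt.py; python3 mod.py
python3 - <<'E'
from h import *
c=pickle.load(open("wm.pkl","rb")); p0,R0=pose(); P=cloud(c); T=(P-p0)@R0.as_matrix(); g=cv2.cvtColor(c["color"],cv2.COLOR_RGB2GRAY)
G=np.array([527.8,-230.1,97.]); gt=R0.inv().apply(G-p0); print("glass in tool",gt.round(1))
D=T-gt
s=(g>150)&(c["depth"]>0)&(abs(D[...,0])<50)&(abs(D[...,1])<50)&(abs(D[...,2])<15); q=T[s]
for _ in range(8):
    n=np.linalg.svd(q-q.mean(0))[2][2]; n*=-np.sign(n[2]); d=(q-q.mean(0))@n; q=q[abs(d)<max(1.5,2*d.std())]
print("frame plane normal in tool",n.round(3),"z at axis",(q.mean(0)[2]-(n[:2]@(np.array([0.2,-1.3])-q.mean(0)[:2]))/n[2]).round(1),len(q),d.std().round(2))
print("frame x",np.percentile(q[:,0],[1,99]).round(1),"y",np.percentile(q[:,1],[1,99]).round(1),"y mid",q[:,1].min()/2+q[:,1].max()/2)
E
```

```text
90 [ 487.1 -233.1  266.2]
offset cm [-0.16  0.23 -2.82] rot deg [ 0.04 -0.02  0.03]
60 [ 494.1 -232.8  237. ]
offset cm [-0.16  0.23  0.18] rot deg [ 0.04 -0.02  0.03]
tcp [ 495.1 -230.6  239.3] [ 0.234  0.009 -0.972] board top in tool: mean [15.5 -1.6 83.3] normal [ 0.004  0.003 -1.   ] 2571 rms 0.61
((11.901505470275879, -1.0913276672363281), (26.04930305480957, 49.95518493652344), 0.6178164482116699) x [ 0.4 24.4] y [-25.7  23.4]
0.22318982379897823 44.448713064193726
glass in tool [ -1.5   0.8 146. ]
frame plane normal in tool [ 0.023  0.001 -1.   ] z at axis 146.7 2921 0.61
frame x [-40.5  39.3] y [-41.   42.6] y mid 0.813844560613731
```

Run:
```python
from rig import *
print(finish_job())
```

```text
the job is handed in; nothing more can be done
None
```

The job is handed in, but no verdict came back. The yellow cover is nested on the pile and let go. The module is gripped 60 mm from the glass by my last measurement, about 2 mm off-centre and within 1.5° of square-on.

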